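# Swap the open trays of a craft-bench organiser

### The arm

A 6-joint arm with a two-finger parallel gripper is mounted at the origin on the work surface. World frame = base frame: x ahead of the robot, y to its left, z up, the work surface at z = 0. Lengths are in m, angles in rad, forces in N, time in s.
With the tool pointing down it reaches from about 0.375 to 0.975 m from the base axis. Payload 3.8 kg.
Tool frame: the origin (TCP) lies midway between the tips of the shut fingers; the grasp point (between the pads) lies 19 mm behind it; z points along the fingers, y is the direction in which the jaws open and shut (so a half turn about z gives the same grasp; the last joint's range is limited). The gripper opens to 85 mm and grips with 20 to 120 N. Pads are 22 mm wide; open, the fingers measure 114 mm over their backs; the gripper's body (76 mm by 85 mm) begins 54 mm behind the grasp point. The pads swing forward as they close: fully open they stand 13 mm farther back than shut.
Start: joints at [1.065, 0.264, 1.604, -0, 1.274, -0.037], TCP at [0.305, 0.602, 0.231] pointing down, gripper open.
Joint ranges: [-2.63, 2.63], [-0.94, 2.18], [0.31, 2.57], [-1.31, 4.45], [0, 2.66], [-2.55, 2.55]. Speed limits (rad/s): [2.57, 2.57, 3.14, 3.14, 3.14, 3.14].

### API

Orientations are given as a rotation vector (axis times angle).
In Python, from workcell import bot gives the robot as it stands.
- The arm moves only by the tool drive_tool, never from a script. Its argument "deltas" is a list of rows, each an object with "hand": the opening, from 0 (shut) to 1 (fully open); "offset": the shift along the world's x, y, z in cm, a list of three; "angular": the turn, a rotation vector about the world's x, y, z in degrees, a list of three. A call has 1 to 8 rows; each row is the pose to reach, as a shift and turn from the pose commanded when the call began; what a row does not reach only later rows make up. A row lasts 1/8 s, in which the tool goes at most 62.5 mm and 10.7 degrees, less where a joint would pass 70% of its speed; a pose out of reach is approached as far as the arm can. A call with a gripper value outside its range is refused whole. The fingers move at their own pace and stop on an object; "force" is the grip in N (left out, the last holds). Time passes only in rows, so rows that repeat a pose let the fingers close. It gives the time, the measured TCP pose, the force and the opening at its end, in the units of the state.
- bot.read_state(): the state, without advancing time (a new reading comes with each control period).
- bot.read_camera(name): name is "scene" or "side" or "wrist"; returns a dict with "frame" (420x560x3 uint8, blue, green, red), "mtx" (3x3 intrinsics, pixels), "R" (3x3) and "t" (3): a world point X has camera coordinates R X + t. Camera axes: x right, y down, z forward; pixel columns grow to the right and rows downward; lengths in m; the calibration is good to about 2 mm. A picture is of the moment at which its call begins. There is no depth.
- bot.finish_job(): hands the job in, once; it reports no verdict.
The state is a dict: "time": time; "q": joint angles; "joint_vel": joint speeds; "joint_torque": joint torques, N m; "tool_pos": TCP position; "tcp_rot": TCP orientation; "wrist_force": force on the tool from outside, world axes, zero at the start; "torque": the same for the moment, N m; "width": opening from 0.0 (shut) to 1.0 (fully open).
Only numpy, scipy, OpenCV 4.12 (cv2) and the standard library are available. Lean on these libraries where they do the work, as an engineer would, in place of code of your own. Each camera call takes 0.05 s, during which the arm holds its last target. There are 200 camera calls.

### The job

On the craft bench are two wooden single-tray organisers. Push the blue pencil tray, which was left open, fully home with the fingertips; then hook a fingertip behind the lip of the yellow glue tray and draw that tray all the way out. Nothing is to be gripped: do not pinch the lip between the fingers, do not disturb the glue stick, glue bottle and model stool standing nearby, and finish clear of everything.

Things in the scene. Friction and masses are not known exactly. Their poses are not given: they have to be found in the camera images.
- blue_tray (a joint): Slide of the blue tray in m: 0 = home against its back stop, growing as it is drawn out towards the robot's side, 0.090 = out against its front stop. It slides with about 2 N of friction and stays where it is left. It holds pencils and begins 40 to 80 mm open.
- yellow_tray (a joint): Slide of the yellow tray in m: 0 = home against its back stop, growing as it is drawn out towards the robot's side, 0.090 = out against its front stop. It slides with about 2 N of friction and stays where it is left. It holds glue sticks and begins home or up to 15 mm open.
- blue_lip (a point): Middle of the top edge of the blue tray's upstanding lip (moves with the tray), 59 mm above the bench. x points level into the housing: the tray slides out along -x, home along +x; y runs along the lip; z up. The lip is 120 mm long, 8 mm thick plus a 3 mm face plate outside: its inner face is 4 mm to +x of this point, its outermost face 7 mm to -x.
- yellow_lip (a point): Middle of the top edge of the yellow tray's upstanding lip (moves with the tray), 59 mm above the bench. x points level into the housing: the tray slides out along -x, home along +x; y runs along the lip; z up. The lip is 120 mm long, 8 mm thick plus a 3 mm face plate outside: its inner face is 4 mm to +x of this point, its outermost face 7 mm to -x.
- yellow_pocket (a point): Middle of the floor of the finger pocket behind the yellow lip (moves with the tray), 24 mm above the bench. The pocket, open above and at both ends, is 47 mm in x from the lip's inner face to the tray's front panel (whose top is 64 mm above the bench) and 120 mm in y; the lip's top edge is 35 mm above this floor. Axes as at the lip. The blue tray has the same pocket.
- yellow_unit: Fixed light-wood housing of the yellow tray: 200 mm deep (x), 140 mm wide (y), on a 12 mm board, roof 75 mm above the bench. Origin: centre of its underside, 12 mm above the bench; axes as at the lip. The tray comes out of its -x face; with the tray home the lip's middle is 151 mm to -x of the origin.
- blue_unit: Fixed light-wood housing of the blue tray: 200 mm deep (x), 140 mm wide (y), on a 12 mm board, roof 75 mm above the bench. Origin: centre of its underside, 12 mm above the bench; axes as at the lip. The tray comes out of its -x face; with the tray home the lip's middle is 151 mm to -x of the origin.
- glue_stick: Yellow glue stick with a white cap, upright, 28 mm diameter, 98 mm tall, between the two tray lanes, at least 25 mm from the trays' sides. It stands on the bench and must be left alone. Origin: centre of its underside, z up.
- glue_bottle: Orange glue bottle with a black cap, upright, 40 mm diameter, 115 mm tall, at the outer side of one of the trays. It stands on the bench and must be left alone. Origin: centre of its underside, z up.
- model_stool: White-topped wooden model stool, 56 x 56 mm, 60 mm tall, at the outer side of the other tray. It stands on the bench and must be left alone. Origin: centre of its underside, z up.

How it is judged:
By the outcome, as a careful person would: the job done as asked, in the order asked, and still so for the second after the job is handed in, with the robot touching nothing.
It also fails if it takes over 48 s, if anything falls off the work surface, if the arm or the gripper's body presses on something with over 40 N, if the wrist force passes 120 N, or if a joint passes its speed limit or range.

## Working session

There is one attempt and no reset: what is moved stays moved. The work goes in short steps, Python scripts to look and compute and a tool call to move; the robot and the scene stay as the last step left them, time stands still between calls to the robot, and variables do not carry over. Pictures are saved under pics/ and viewed, about 8 in all and at most 12, crops included, and the job is handed in when it is done.

Besides the shell and the picture viewer there is one more tool, called after ">>>" as name(argument=value, ...), one argument or row to a line, values as JSON. drive_tool: Moves the arm, as the interface text tells. Its arguments: {"type":"object","properties":{"deltas":{"type":"array"},"force":{"type":"number"}},"required":["deltas"]}

```bash
mkdir -p pics; python3 - <<'E'
from workcell import bot
import cv2,numpy as np
s=bot.read_state();print(s['time'],s['tool_pos'],s['tcp_rot'])
for n in("scene","side"):
    c=bot.read_camera(n);cv2.imwrite(f"pics/{n}0.png",c["frame"]);np.savez(f"{n}0.npz",**c)
    print(n,-c["R"].T@c["t"],c["R"][2])
E
```

```text
0.0 [0.30460826 0.60152341 0.22991915] [-0.72943328 -3.05513452  0.00348621]
scene [1.0910868  0.34468404 0.91679657] [-0.44861071 -0.32478269 -0.83262514]
side [ 0.31207953 -0.60694115  0.577748  ] [ 0.36198859  0.71848773 -0.59391888]
```

View pics/scene0.png

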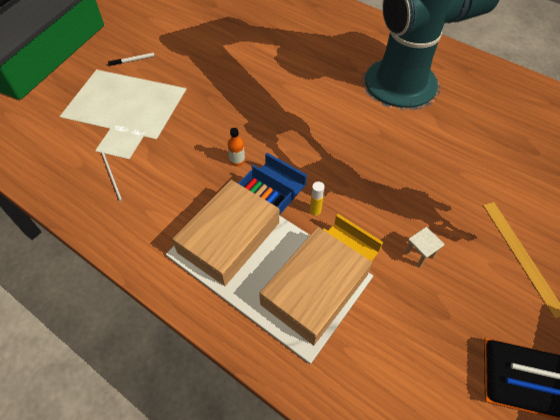

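View pics/side0.png

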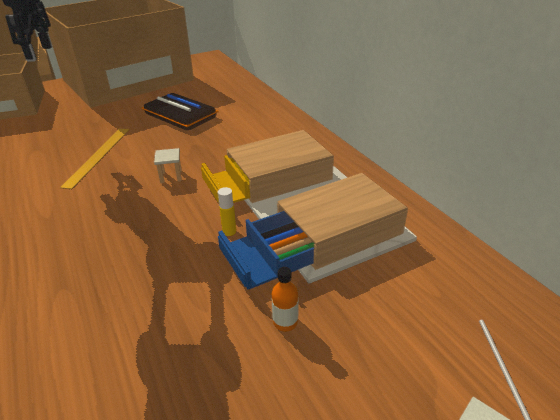

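The scene view shows the blue lip near (285,168), the yellow lip near (358,238), the bottle at (236,148), the stick at (317,198) and the stool at (425,243). The side view shows the same items. I'll enlarge both views to pick out corners.

```bash
python3 - <<'E'
import cv2,numpy as np
a=cv2.imread("pics/scene0.png")[140:290,230:400];b=cv2.imread("pics/side0.png")[150:300,190:360]
def up(i,x0,y0):
    o=cv2.resize(i,None,fx=4,fy=4,interpolation=cv2.INTER_CUBIC)
    for k in range(0,i.shape[1],20): cv2.putText(o,str(x0+k),(k*4,10),0,.35,(255,255,255),1);cv2.line(o,(k*4,12),(k*4,18),(255,255,255),1)
    for k in range(0,i.shape[0],20): cv2.putText(o,str(y0+k),(0,k*4+4),0,.35,(255,255,255),1)
    return o
cv2.imwrite("pics/c1.png",up(a,230,140));cv2.imwrite("pics/c2.png",up(b,190,150))
E
```

```text
(no output)
```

View pics/c1.png

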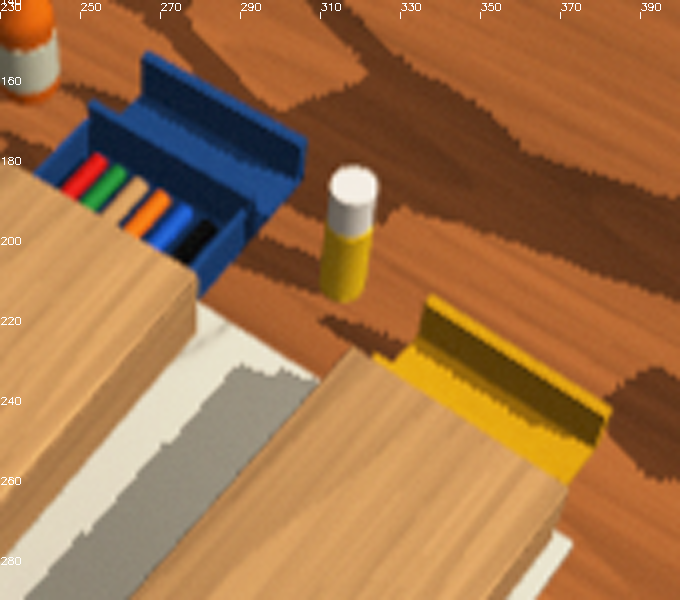

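View pics/c2.png

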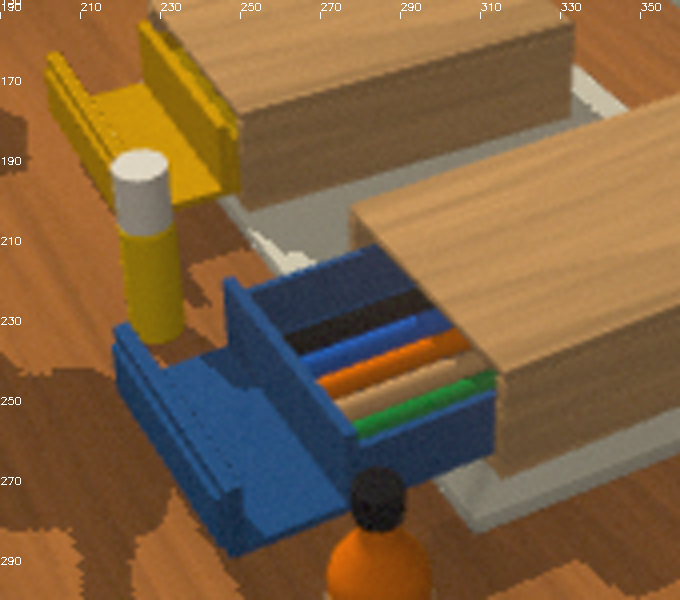

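c1 (scene) shows the blue lip top from (266.5,153) to (306,174.5), and the yellow lip top from (337,214) to (382.5,242.5). c2 (side) shows the blue lip from (250,272) to (220.5,231), the far end of the yellow lip at (203,163.5), and the front roof corners of both housings.

```bash
cat > h.py <<'E'
import cv2,numpy as np
def load(n): 
    c=np.load(n);return c["mtx"],c["R"],c["t"]
def tri(ca,pa,cb,pb):
    P=[c[0]@np.c_[c[1],c[2]] for c in(ca,cb)]
    X=cv2.triangulatePoints(P[0],P[1],np.array(pa,float),np.array(pb,float));return (X[:3]/X[3]).ravel()
def plane(c,p,z):
    d=c[1].T@np.linalg.solve(c[0],[*p,1]);o=-c[1].T@c[2];return o+d*(z-o[2])/d[2]
E
python3 - <<'E'
from h import *
np.set_printoptions(precision=4,suppress=True)
a,b=load("scene0.npz"),load("side0.npz")
for n,p,q,z in [("bl_near",(266.5,153.2),(250.2,272),.059),("bl_far",(306,174.5),(220.5,231.3),.059),("yl_far",(382.5,242.5),(203.3,163.5),.059),("yl_near",(337.3,214.2),None,.059),
 ("yroof_near",(318.7,227.5),(250,178.2),.075),("yroof_far",(371.7,261.7),(228,153),.075),("broof_far",(279.2,208.7),(278,201.7),.075),("broof_near",None,(314.5,243.2),.075),
 ("stick_top",(318.5,187),(225,190.5),.098),("bottle_top",(235,132),(284,272),.115),("stool_top",(426,240),(168,156),.06)]:
    print(n, tri(a,p,b,q) if p and q else "", plane(a,p,z) if p else "", plane(b,q,z) if q else "")
E
```

```text
bl_near [ 0.5046 -0.1215  0.0576] [ 0.5033 -0.1197  0.059 ] [ 0.5057 -0.1247  0.059 ]
bl_far [ 0.5016 -0.0037  0.0587] [ 0.5004 -0.0031  0.059 ] [ 0.5025 -0.0054  0.059 ]
yl_far [0.5576 0.236  0.0585] [0.5564 0.2367 0.059 ] [0.5582 0.2335 0.059 ]
yl_near  [0.5524 0.1183 0.059 ] 
yroof_near [0.615  0.1078 0.0727] [0.616  0.1086 0.075 ] [0.6139 0.1042 0.075 ]
yroof_far [0.6184 0.2407 0.0662] [0.6201 0.2432 0.075 ] [0.6149 0.2224 0.075 ]
broof_far [0.6266 0.0085 0.0718] [0.6273 0.0103 0.075 ] [0.6255 0.0036 0.075 ]
broof_near   [ 0.6233 -0.1311  0.075 ]
stick_top [0.5406 0.0558 0.0988] [0.54   0.0555 0.098 ] [0.541  0.0569 0.098 ]
bottle_top [ 0.5298 -0.1947  0.1089] [ 0.5334 -0.1903  0.115 ] [ 0.5275 -0.2005  0.115 ]
stool_top [0.4973 0.309  0.0593] [0.4951 0.3099 0.06  ] [0.4984 0.3044 0.06  ]
```

All heights agree with the text: lips 58–59 mm, stick 99 mm, stool 59 mm. The blue lip is at about (0.503,-0.062), about 72 mm open. The yellow lip is at about (0.555,0.177), about 11 mm open. The yaw is near zero. I'll set out with the fingers shut and the jaw axis along y.

>>> drive_tool(
  deltas=[
    {"hand": 0,"offset": [1,-5,0],"angular": [0,0,4]},
    {"hand": 0,"offset": [2.5,-10,0],"angular": [0,0,8]},
    {"hand": 0,"offset": [4,-15,0],"angular": [0,0,12]},
    {"hand": 0,"offset": [5,-20,0],"angular": [0,0,16]},
    {"hand": 0,"offset": [6,-25,0],"angular": [0,0,20]},
    {"hand": 0,"offset": [7.5,-30,0],"angular": [0,0,24]},
    {"hand": 0,"offset": [9,-35,0],"angular": [0,0,26.9]},
    {"hand": 0,"offset": [10,-40,0],"angular": [0,0,26.9]},
  ],
)

```text
time: 1.1
tool_pos: [0.405, 0.2004, 0.231]
tcp_rot: [0.002, -3.142, 0.0]
wrist_force: [0.3, 0.8, 0.4]
width: -0.001
```

>>> drive_tool(
  deltas=[
    {"hand": 0,"offset": [0.9,-5,0],"angular": [0,0,0]},
    {"hand": 0,"offset": [1.8,-10,0],"angular": [0,0,0]},
    {"hand": 0,"offset": [2.7,-15,0],"angular": [0,0,0]},
    {"hand": 0,"offset": [3.5,-20,0],"angular": [0,0,0]},
    {"hand": 0,"offset": [4.5,-25,0],"angular": [0,0,0]},
    {"hand": 0,"offset": [5,-26.2,-3],"angular": [0,0,0]},
    {"hand": 0,"offset": [5,-26.2,-5],"angular": [0,0,0]},
    {"hand": 0,"offset": [5,-26.2,-5],"angular": [0,0,0]},
  ],
)

```text
time: 2.1
tool_pos: [0.453, -0.0598, 0.179]
tcp_rot: [-0.0, -3.137, -0.002]
wrist_force: [0.5, -0.6, -0.0]
width: -0.001
```

```bash
python3 - <<'E'
from workcell import bot
import cv2,numpy as np
s=bot.read_state();print(s['time'],s['tool_pos'],s['tcp_rot'],s['wrist_force'],s['width'])
ims=[]
for n in("wrist","side"):
    c=bot.read_camera(n);ims.append(c["frame"]);np.savez(f"{n}1.npz",**c)
cv2.imwrite("pics/m1.png",cv2.resize(np.hstack(ims),(800,300)))
E
```

```text
2.1 [ 0.4529669  -0.05979054  0.17901989] [-1.34176037e-04 -3.13656337e+00 -1.50984214e-03] [ 0.52696656 -0.61843403 -0.02633368] -0.0005503982097559238
```

View pics/m1.png

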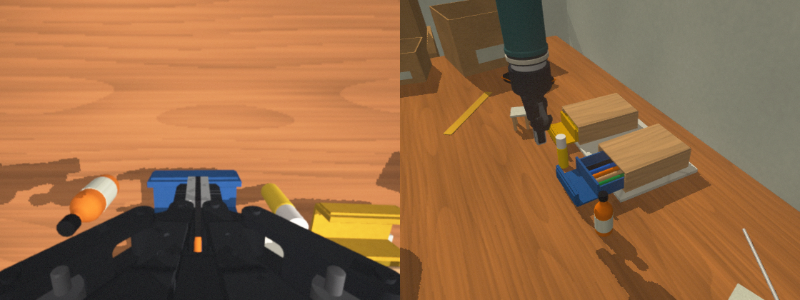

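The wrist view shows the blue lip square to the image and the shut fingers in front of it. Bottle, stick and yellow tray are clear on either side. I'll go down and push.

>>> drive_tool(
  deltas=[
    {"hand": 0,"offset": [0,0,-4],"angular": [0,0,0]},
    {"hand": 0,"offset": [0,0,-8],"angular": [0,0,0]},
    {"hand": 0,"offset": [0,0,-12],"angular": [0,0,0]},
    {"hand": 0,"offset": [0,0,-14],"angular": [0,0,0]},
    {"hand": 0,"offset": [1.5,0,-14],"angular": [0,0,0]},
    {"hand": 0,"offset": [2.5,0,-14],"angular": [0,0,0]},
    {"hand": 0,"offset": [3.5,0,-14],"angular": [0,0,0]},
    {"hand": 0,"offset": [4.5,0,-14],"angular": [0,0,0]},
  ],
)

```text
time: 3.2
tool_pos: [0.5011, -0.0598, 0.0422]
tcp_rot: [-0.001, 3.141, -0.0]
wrist_force: [-2.7, 0.1, 2.8]
width: -0.002
```

>>> drive_tool(
  deltas=[
    {"hand": 0,"offset": [0.8,0,0],"angular": [0,0,0]},
    {"hand": 0,"offset": [1.6,0,0],"angular": [0,0,0]},
    {"hand": 0,"offset": [2.4,0,0],"angular": [0,0,0]},
    {"hand": 0,"offset": [3.2,0,0],"angular": [0,0,0]},
  ],
)

```text
time: 3.7
tool_pos: [0.5323, -0.0597, 0.0412]
tcp_rot: [0.001, -3.141, -0.0]
wrist_force: [-3.6, 1.5, 1.7]
width: 0.002
```

>>> drive_tool(
  deltas=[
    {"hand": 0,"offset": [0.5,0,0],"angular": [0,0,0]},
    {"hand": 0,"offset": [1.0,0,0],"angular": [0,0,0]},
    {"hand": 0,"offset": [1.4,0,0],"angular": [0,0,0]},
    {"hand": 0,"offset": [1.8,0,0],"angular": [0,0,0]},
  ],
)

```text
time: 4.2
tool_pos: [0.55, -0.0597, 0.0412]
tcp_rot: [0.001, -3.141, -0.0]
wrist_force: [-3.1, 1.6, 0.4]
width: 0.002
```

>>> drive_tool(
  deltas=[
    {"hand": 0,"offset": [0.3,0,0],"angular": [0,0,0]},
    {"hand": 0,"offset": [0.5,0,0],"angular": [0,0,0]},
    {"hand": 0,"offset": [0.5,0,0],"angular": [0,0,0]},
  ],
)

```text
time: 4.58
tool_pos: [0.5552, -0.0599, 0.0412]
tcp_rot: [-0.001, 3.141, -0.0]
wrist_force: [-1.8, 1.5, -1.0]
width: -0.004
```

>>> drive_tool(
  deltas=[
    {"hand": 0,"offset": [0.3,0,0],"angular": [0,0,0]},
    {"hand": 0,"offset": [0.5,0,0],"angular": [0,0,0]},
    {"hand": 0,"offset": [0.5,0,0],"angular": [0,0,0]},
  ],
)

```text
time: 4.95
tool_pos: [0.5553, -0.0599, 0.0406]
tcp_rot: [0.002, -3.132, -0.0]
wrist_force: [-12.9, -0.3, 9.7]
width: -0.004
```

The push stopped hard at x = 0.5553 with 13 N, so blue is against its stop. I'll back off, go up and cross to yellow.

>>> drive_tool(
  deltas=[
    {"hand": 0,"offset": [-2,0,0],"angular": [0,0,0]},
    {"hand": 0,"offset": [-5,0,0],"angular": [0,0,0]},
    {"hand": 0,"offset": [-5,0,5],"angular": [0,0,0]},
    {"hand": 0,"offset": [-5,0,10],"angular": [0,0,0]},
    {"hand": 0,"offset": [-4,5,14],"angular": [0,0,0]},
    {"hand": 0,"offset": [-3,10,14],"angular": [0,0,0]},
    {"hand": 0,"offset": [-3,16,14],"angular": [0,0,0]},
    {"hand": 0,"offset": [-3,19,14],"angular": [0,0,0]},
  ],
)

```text
time: 5.95
tool_pos: [0.5311, 0.1327, 0.1824]
tcp_rot: [-0.004, 3.138, 0.001]
wrist_force: [-0.4, -0.2, 0.1]
width: -0.0
```

```bash
python3 - <<'E'
from workcell import bot
import cv2,numpy as np
s=bot.read_state();print(s['time'],s['tool_pos'],s['tcp_rot'],s['wrist_force'],s['width'])
ims=[]
for n in("scene","side"):
    c=bot.read_camera(n);ims.append(c["frame"][120:320,180:460]);np.savez(f"{n}2.npz",**c)
cv2.imwrite("pics/m2.png",cv2.resize(np.vstack(ims),None,fx=1.5,fy=1.5,interpolation=cv2.INTER_CUBIC))
E
```

```text
5.95 [0.53113138 0.13273498 0.18237183] [-3.93729169e-03  3.13792271e+00  1.28713963e-03] [-0.36530333 -0.15315147  0.12047116] -0.0001338382848011435
```

View pics/m2.png

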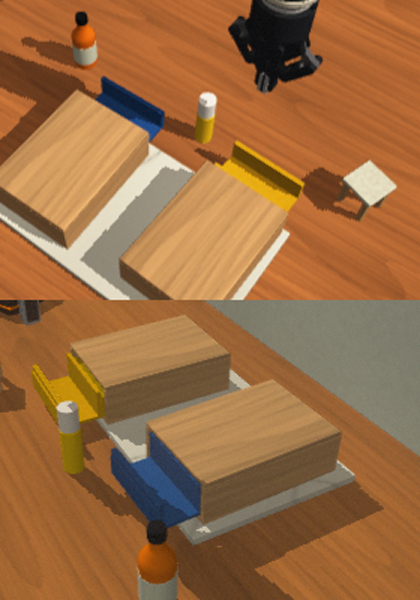

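The blue front panel is now flush with its housing, and nothing else has moved. Next I'll go above the yellow pocket at (0.580,0.178) and down to about z = 0.04.

>>> drive_tool(
  deltas=[
    {"hand": 0,"offset": [3,3,0],"angular": [0,0,0]},
    {"hand": 0,"offset": [5,4.6,0],"angular": [0,0,0]},
    {"hand": 0,"offset": [5,4.6,0],"angular": [0,0,0]},
    {"hand": 0,"offset": [5,4.6,-4],"angular": [0,0,0]},
    {"hand": 0,"offset": [5,4.6,-7],"angular": [0,0,0]},
    {"hand": 0,"offset": [5,4.6,-10],"angular": [0,0,0]},
    {"hand": 0,"offset": [5,4.6,-10],"angular": [0,0,0]},
  ],
)

```text
time: 6.92
tool_pos: [0.5769, 0.174, 0.0784]
tcp_rot: [-0.0, -3.135, 0.003]
wrist_force: [-0.3, -0.8, 0.0]
width: 0.0
```

```bash
python3 - <<'E'
from workcell import bot
import cv2,numpy as np
s=bot.read_state();print(s['time'],s['tool_pos'],s['tcp_rot'],s['wrist_force'],s['width'])
ims=[]
for n,r,k in(("scene",(140,290),(270,440)),("side",(100,250),(160,330))):
    c=bot.read_camera(n);ims.append(c["frame"][r[0]:r[1],k[0]:k[1]])
cv2.imwrite("pics/m3.png",cv2.resize(np.hstack(ims),None,fx=2.3,fy=2.3,interpolation=cv2.INTER_CUBIC))
E
```

```text
6.925 [0.57694553 0.17404202 0.07842366] [-3.96514259e-04 -3.13535200e+00  3.39685964e-03] [-0.33142902 -0.78407136  0.02437043] 0.0004538898779581036
```

View pics/m3.png

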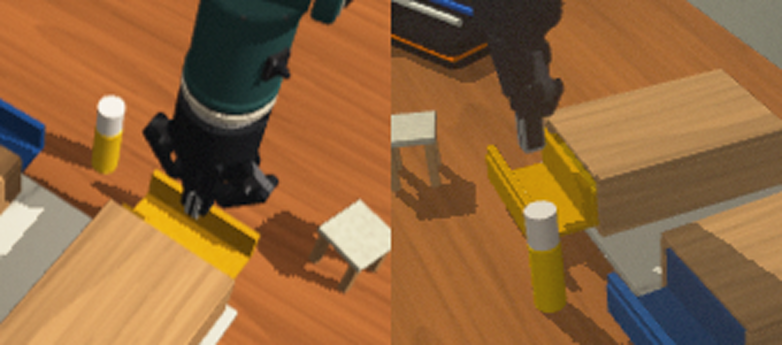

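The fingertips stand over the yellow pocket, between lip and front panel. I'll go down and draw.

>>> drive_tool(
  deltas=[
    {"hand": 0,"offset": [0.3,0.2,-1.5],"angular": [0,0,0]},
    {"hand": 0,"offset": [0.3,0.2,-3],"angular": [0,0,0]},
    {"hand": 0,"offset": [0.3,0.2,-4],"angular": [0,0,0]},
    {"hand": 0,"offset": [0.3,0.2,-4],"angular": [0,0,0]},
    {"hand": 0,"offset": [-0.5,0.2,-4],"angular": [0,0,0]},
    {"hand": 0,"offset": [-1.3,0.2,-4],"angular": [0,0,0]},
    {"hand": 0,"offset": [-2.1,0.2,-4],"angular": [0,0,0]},
  ],
)

```text
time: 7.9
tool_pos: [0.5594, 0.1785, 0.042]
tcp_rot: [-0.001, 3.139, 0.001]
wrist_force: [2.3, 1.2, -0.8]
width: -0.003
```

>>> drive_tool(
  deltas=[
    {"hand": 0,"offset": [-0.8,0,0],"angular": [0,0,0]},
    {"hand": 0,"offset": [-1.6,0,0],"angular": [0,0,0]},
    {"hand": 0,"offset": [-2.4,0,0],"angular": [0,0,0]},
    {"hand": 0,"offset": [-3.2,0,0],"angular": [0,0,0]},
  ],
)

```text
time: 8.4
tool_pos: [0.5269, 0.1783, 0.0417]
tcp_rot: [-0.001, 3.141, 0.0]
wrist_force: [2.2, 1.1, 1.3]
width: -0.002
```

>>> drive_tool(
  deltas=[
    {"hand": 0,"offset": [-0.8,0,0],"angular": [0,0,0]},
    {"hand": 0,"offset": [-1.6,0,0],"angular": [0,0,0]},
    {"hand": 0,"offset": [-2.3,0,0],"angular": [0,0,0]},
    {"hand": 0,"offset": [-2.8,0,0],"angular": [0,0,0]},
  ],
)

```text
time: 8.9
tool_pos: [0.4983, 0.1781, 0.0411]
tcp_rot: [0.001, -3.141, 0.0]
wrist_force: [2.5, 1.1, -0.0]
width: 0.0
```

>>> drive_tool(
  deltas=[
    {"hand": 0,"offset": [-0.3,0,0],"angular": [0,0,0]},
    {"hand": 0,"offset": [-0.6,0,0],"angular": [0,0,0]},
    {"hand": 0,"offset": [-0.6,0,0],"angular": [0,0,0]},
  ],
)

```text
time: 9.28
tool_pos: [0.4922, 0.1779, 0.0409]
tcp_rot: [0.001, -3.14, 0.001]
wrist_force: [0.7, 0.2, 0.4]
width: -0.001
```

>>> drive_tool(
  deltas=[
    {"hand": 0,"offset": [-0.3,0,0],"angular": [0,0,0]},
    {"hand": 0,"offset": [-0.5,0,0],"angular": [0,0,0]},
    {"hand": 0,"offset": [-0.5,0,0],"angular": [0,0,0]},
  ],
)

```text
time: 9.65
tool_pos: [0.4888, 0.178, 0.0412]
tcp_rot: [-0.002, 3.139, -0.0]
wrist_force: [6.1, -0.4, -2.8]
width: 0.001
```

>>> drive_tool(
  deltas=[
    {"hand": 0,"offset": [-0.3,0,0],"angular": [0,0,0]},
    {"hand": 0,"offset": [-0.5,0,0],"angular": [0,0,0]},
    {"hand": 0,"offset": [-0.5,0,0],"angular": [0,0,0]},
  ],
)

```text
time: 10.02
tool_pos: [0.4887, 0.178, 0.0423]
tcp_rot: [-0.003, 3.13, 0.001]
wrist_force: [16.5, -2.8, -10.5]
width: -0.001
```

The front stop is confirmed: x held at 0.4887 while the force rose to 16 N. I'll free the finger inside the pocket, then lift straight out.

>>> drive_tool(
  deltas=[
    {"hand": 0,"offset": [1,0,0],"angular": [0,0,0]},
    {"hand": 0,"offset": [1.7,0,0],"angular": [0,0,0]},
    {"hand": 0,"offset": [1.7,0,0],"angular": [0,0,0]},
    {"hand": 0,"offset": [1.7,0,3],"angular": [0,0,0]},
    {"hand": 0,"offset": [1.7,0,8],"angular": [0,0,0]},
    {"hand": 0,"offset": [1.7,0,13],"angular": [0,0,0]},
    {"hand": 0,"offset": [-3,0,18],"angular": [0,0,0]},
    {"hand": 0,"offset": [-6,0,20],"angular": [0,0,0]},
  ],
)

```text
time: 11.02
tool_pos: [0.4223, 0.1784, 0.2439]
tcp_rot: [-0.001, 3.139, 0.002]
wrist_force: [0.1, -0.2, -0.6]
width: -0.003
```

```bash
python3 - <<'E'
from workcell import bot
import cv2,numpy as np
s=bot.read_state();print(s['time'],s['tool_pos'],s['wrist_force'])
ims=[]
for n,r,k in(("scene",(120,290),(210,450)),("side",(130,330),(150,430))):
    c=bot.read_camera(n);np.savez(f"{n}4.npz",**c);ims.append(cv2.resize(c["frame"][r[0]:r[1],k[0]:k[1]],(720,int(720*(r[1]-r[0])/(k[1]-k[0])))))
for i,n in zip(ims,"ab"):cv2.imwrite(f"pics/m4{n}.png",i)
E
```

```text
11.025 [0.42227893 0.17842718 0.24387148] [ 0.06922509 -0.17939887 -0.64847023]
```

View pics/m4a.png

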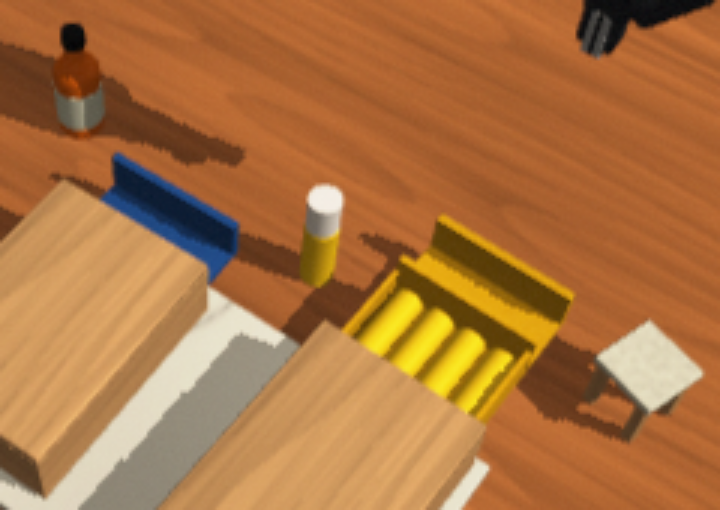

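View pics/m4b.png

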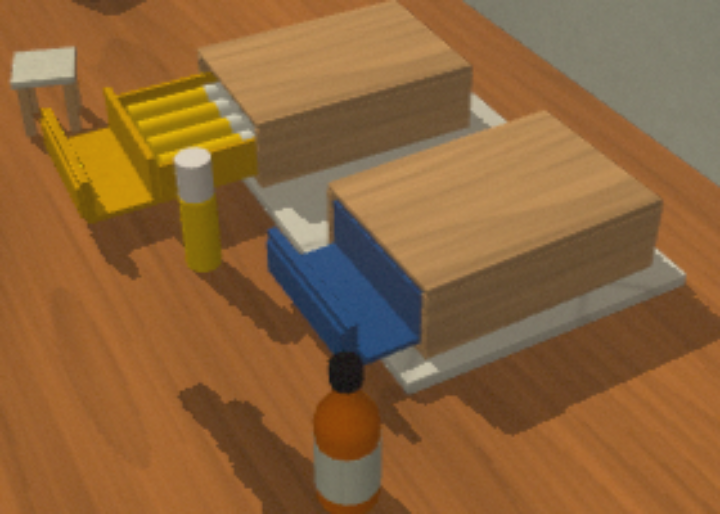

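Both views show the blue tray's panel flush with its housing and the yellow tray far out. Stick, bottle and stool are standing where they were, and the gripper is clear. I'll check the slides numerically before handing in.

```bash
python3 - <<'E'
from h import *
from workcell import bot
a=load("scene4.npz")
b=(plane(a,(248.3,171.7),.059)+plane(a,(289,194),.059))/2
y=(plane(a,(356.7,192.7),.059)+plane(a,(401,218.7),.059))/2
print(b,y,"blue open",.5265+.049-b[0]-0,"yellow lip moved",.5544-y[0])
s0,s4=np.load("scene0.npz")["frame"].astype(int),np.load("scene4.npz")["frame"].astype(int)
for n,(u,v) in dict(stick=(318,187),bottle=(235,133),stool=(426,240)).items():
    print(n,cv2.phaseCorrelate(*[f[v-8:v+9,u-8:u+9].mean(2) for f in(s0,s4)]))
if abs(b[0]-.5735)<.008 and abs(y[0]-.4765)<.01: print(bot.finish_job())
E
```

```text
[ 0.57382998 -0.06079465  0.059     ] [0.47592603 0.18118841 0.059     ] blue open 0.0016700241975905472 yellow lip moved 0.07847397371886944
stick ((0.1511130907846372, -0.2722721967020103), 0.9335432959986565)
bottle ((-0.05155432182001363, -0.3467077905400835), 0.8012695028334794)
stool ((-0.18800990633081227, 0.26020041046818676), 0.9947647616416958)
the job is handed in; nothing more can be done
None
```

I pushed the blue tray home with the shut fingertips. I then hooked the shut fingers behind the yellow lip, drew that tray out, freed the fingertips inside the pocket and lifted clear. The job is handed in, at about 11 s of the 48 s allowed.

- **Blue tray:** the push stopped dead at TCP x = 0.555 m with about 13 N. In the last image its lip is at x ≈ 0.574 m, within about 2 mm of home.
- **Yellow tray:** the draw stopped dead at TCP x = 0.489 m as the force rose to about 16 N. The lip moved about 78 mm to x ≈ 0.476 m. With the roughly 11 mm it was open at the start, that makes about 90 mm, its full travel.
- **Things nearby:** the glue stick, bottle and stool shifted less than 0.4 pixel between the first and last scene images. That is within noise, so they were not disturbed.
- **Finish:** the gripper ended about 24 cm above the bench with no contact force.

No check failed. The only disagreement was in the first corner measurements: one roof corner came out about 9 mm low and the bottle top about 6 mm low, and neither was used to guide the moves.

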